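# Lay the knife scales liner down in the kit tray

### The job

The two handle scales standing on edge on the bench have dried; gently lay them in the blue kit tray, one in each of the two outer bays beside the bare knife. Each must lie flat on its orange liner face, lengthwise in its bay, with its aluminium bolster at the end the blade points to, as it will sit on the knife. Do not drop them, and leave the knife and the other things on the bench where they are.

Things in the scene. Friction and masses are not known exactly. Their poses are not given: they have to be found in the camera images.
- scale_a_mid (a point): knife-handle scale, 120 x 42 x 15 mm, about 100 g: dark wood, aluminium bolster on the last 20 mm, other end rounded, 2.5 mm orange liner on one broad face. Starts standing on a long edge, 42 mm high; topples if pushed. Point: its middle (mass centre 8 mm nearer the bolster). x: to the bolster end; z: across the 42 mm, up at the start; y: through the 15 mm, +y out of the orange face, -y out of the wood. Goes in either outer bay
- scale_b_mid (a point): knife-handle scale, 120 x 42 x 15 mm, about 100 g: dark wood, aluminium bolster on the last 20 mm, other end rounded, 2.5 mm orange liner on one broad face. Starts standing on a long edge, 42 mm high; topples if pushed. Point: its middle (mass centre 8 mm nearer the bolster). x: to the bolster end; z: across the 42 mm, up at the start; y: through the 15 mm, -y out of the orange face, +y out of the wood. Goes in either outer bay
- tray: blue kit tray, fixed, 232 mm long (x) by 240 mm wide (y); floor 5 mm thick, walls and dividers 6 mm thick, 14 mm high from the bench (9 above the floor). Three lengthwise bays 220 mm long inside: the outer two 78 mm wide, the middle one 60 mm. Origin: centre of its underside, on the bench. +x points to the end the blade of the knife points to
- bay_left (a point): centre of the floor of the outer bay on the tray's +y side (75 mm from the tray's centre line), at floor height, 5 mm above the bench; axes as the tray's
- bay_right (a point): centre of the floor of the outer bay on the tray's -y side (75 mm from the tray's centre line), at floor height, 5 mm above the bench; axes as the tray's
- knife_tip (a point): point of the bare steel knife (195 mm long, up to 31 mm wide, 4 mm thick, no handle yet) that lies loose and flat in the tray's middle bay, blade towards the tray's +x end
- burl_block: bystander: loose wood block 130 x 45 x 30 mm lying on the bench; origin at the centre of its underside, x along its length
- cutter: bystander: yellow and black utility knife, 153 mm long, 32 mm wide, 18 mm high, lying on the bench; origin on its underside near its middle, x along its length
- pin_jar: bystander: small amber glass jar with a steel lid, 56 mm across, 65 mm high; origin at the centre of its underside
Mind the look-alikes: they are no part of the job. What is shaped like the part that bears scale_b_mid but turquoise is not meant.

How it is judged:
At the end, for the whole second after the job is handed in: One scale at rest in each outer bay, flat on the floor on its orange liner (within 0.1 rad), lengthwise (within 0.26 rad), bolster end towards where the blade points, its middle within 56 mm lengthwise and 24 mm sideways of the bay's centre (((x of scale_a_mid in the frame of bay_left between -0.056 and 0.056 m and y of scale_a_mid in the frame of bay_left between -0.024 and 0.024 m and z of scale_a_mid in the frame of bay_left between 0.003 and 0.012 m and angle between scale_a_mid's own y axis and vertical above 3.04 rad and angle between the x axis of scale_a_mid and the x axis of bay_left, either way round below 0.26 rad and x of knife_tip in the frame of scale_a_mid above 0.02 m and linear speed of each of scale_a, scale_b below 0.02 m/s and x of scale_b_mid in the frame of bay_right between -0.056 and 0.056 m and y of scale_b_mid in the frame of bay_right between -0.024 and 0.024 m and z of scale_b_mid in the frame of bay_right between 0.003 and 0.012 m and angle between scale_b_mid's own y axis and vertical below 0.1 rad and angle between the x axis of scale_b_mid and the x axis of bay_right, either way round below 0.26 rad and x of knife_tip in the frame of scale_b_mid above 0.02 m) or (x of scale_a_mid in the frame of bay_right between -0.056 and 0.056 m and y of scale_a_mid in the frame of bay_right between -0.024 and 0.024 m and z of scale_a_mid in the frame of bay_right between 0.003 and 0.012 m and angle between scale_a_mid's own y axis and vertical above 3.04 rad and angle between the x axis of scale_a_mid and the x axis of bay_right, either way round below 0.26 rad and x of knife_tip in the frame of scale_a_mid above 0.02 m and linear speed of each of scale_a, scale_b below 0.02 m/s and x of scale_b_mid in the frame of bay_left between -0.056 and 0.056 m and y of scale_b_mid in the frame of bay_left between -0.024 and 0.024 m and z of scale_b_mid in the frame of bay_left between 0.003 and 0.012 m and angle between scale_b_mid's own y axis and vertical below 0.1 rad and angle between the x axis of scale_b_mid and the x axis of bay_left, either way round below 0.26 rad and x of knife_tip in the frame of scale_b_mid above 0.02 m))); the robot touches nothing.
It fails at once if scale_a is dropped or flung: it moves faster than 0.75 m/s with the fingers off it (toppling over on its edge where it stands is slower than this) (linear speed of scale_a above 0.75 m/s and contact force between the fingers and scale_a below 0.02 N).
It fails at once if scale_b is dropped or flung: it moves faster than 0.75 m/s with the fingers off it (toppling over on its edge where it stands is slower than this) (linear speed of scale_b above 0.75 m/s and contact force between the fingers and scale_b below 0.02 N).
It fails at once if the knife in the tray is shifted by more than 20 mm (distance of knife_tip from where it was at the start of the episode above 0.02 m).
It fails at once if the wood block, the yellow utility knife or the jar is moved by more than 20 mm (distance of any of burl_block, cutter, pin_jar from where it was at the start of the episode above 0.02 m).
It also fails if it takes over 67 s, if anything falls off the work surface, if the arm or the gripper's body presses on something with over 40 N, if the wrist force passes 120 N, or if a joint passes its speed limit or range.

### The arm

A 7-joint arm with a two-finger parallel gripper is mounted at the origin on the work surface. World frame = base frame: x ahead of the robot, y to its left, z up, the work surface at z = 0. Lengths are in m, angles in rad, forces in N, time in s.
With the tool pointing down it reaches from about 0.35 to 0.9 m from the base axis. Payload 7.2 kg.
Tool frame: the origin (TCP) lies midway between the tips of the shut fingers; the grasp point (between the pads) lies grip_point_offset behind it (grip_point_offset is the distance from the TCP to the grasp point, in m); z points along the fingers, x is the direction in which the jaws open and shut, and the axes are right-handed (so a half turn about z gives the same grasp; the last joint's range is limited). The gripper opens to 85 mm and grips with 20 to 120 N. Pads are 22 mm wide; open, the fingers measure 114 mm over their backs; the gripper's body (76 mm by 85 mm) begins 54 mm behind the grasp point. The pads swing forward as they close: fully open they stand 13 mm farther back than shut.
Start: joints at [1.274, 0.411, -0.013, 1.596, 0.006, 1.134, -0.082], TCP at [0.142, -0.609, 0.231] pointing down, gripper open.
Joint ranges: [-2.95, 2.95], [-0.29, 1.99], [-1.47, 1.44], [0.14, 2.54], [-1.03, 4.17], [0.13, 1.85], [-2.86, 2.86]. Speed limits (rad/s): [2.39, 2.39, 3.01, 3.01, 3.14, 3.14, 3.14].

### API

Orientations are given as a unit quaternion [x, y, z, w].
In Python, from bench import get_obs, get_image, camera_model, sign_off, search_frame, trace, grip_point_offset gives the robot as it stands.
- The arm moves only by the shell command python3 -m jog 'ROWS' [OPENING] [FORCE]. ROWS is JSON, a list of rows, each a list of 2 entries, a list of its own where there are three numbers: the shift along the tool's x, y, z in units of 50 mm (1.0 is 50 mm), then the turn, a rotation vector about the tool's x, y, z in units of 8 degrees (1.0 is 8 degrees). In form: [[[tx, ty, tz], [wx, wy, wz]], ...]. A call has 1 to 20 rows; each row shifts and turns the pose as measured when the row begins, along the tool's axes as they then stand; what a row does not reach is not made up. A row lasts 1/8 s, in which the tool goes at most 62.5 mm and 10.7 degrees, less where a joint would pass 70% of its speed; a pose out of reach is approached as far as the arm can. A call with a number of a shift or a turn outside -1 to 1 is refused whole. A call with a gripper value outside its range is refused whole. OPENING is the opening, from 0 (shut) to 1 (fully open), set as the call begins (- or left out, the last holds). The fingers move at their own pace and stop on an object; FORCE is the grip in N (left out, the last holds). Time passes only in rows, so rows that do not move let the fingers close. It gives the time, the measured TCP pose, the force and the opening at its end, in the units of the state.
- get_obs(): the state, without advancing time (a new reading comes with each control period).
- get_image(name): name is "side" or "top" or "wrist"; returns (picture, depth): 480x640x3 uint8, blue, green, red; 480x640 float32, m along the optical axis (not along the pixel's ray), 0 where there is no reading.
- camera_model(name): a dict with "fx", "fy", "cx", "cy" (pixels), "eye" and "rotation" of the camera in the world. Camera axes: x right, y down, z forward; pixel columns grow to the right and rows downward; lengths in m; the calibration is good to about 2 mm. A picture is of the moment at which its call begins: read the wrist's pose just before it. camera_model takes no time and is no camera call; for the wrist camera it gives the pose at the moment of the call.
- sign_off(): hands the job in, once; it reports no verdict.
Trained networks look in the newest picture that a camera, given by its name, has taken for a name from the list of things; names that differ only in an ending like _2 or _b are one class to them, and where a whole thing is asked for, a point or a joint stands for the part that bears it (a point fixed in the world has none). Each returns a list of dicts, best first, with "score" (0 to 1); they miss things now and then, are a little off and sometimes report something else, mostly with a low value. They report only what shows in the picture. A call takes as long as a camera call. They do not tell look-alikes from the thing itself.
- search_frame(camera, query): "box" ([left, top, right, bottom] in pixels, round what is visible of it).
- trace(camera, query): "region" (480x640 bool, what is visible of it) and "box" ([left, top, right, bottom] in pixels, round what is visible of it).
The state is a dict: "clock": time; "qpos": joint angles; "joint_vel": joint speeds; "effort": joint torques, N m; "ee_pos": TCP position; "tool_rot": TCP orientation; "contact_force": force on the tool from outside, world axes, zero at the start; "torque": the same for the moment, N m; "grip_width": finger opening in m.
Only numpy, scipy, OpenCV 4.12 (cv2) and the standard library are available. Lean on these libraries where they do the work, as an engineer would, in place of code of your own. Each camera call takes 0.05 s, during which the arm holds its last target.

## Working session

There is one attempt and no reset: what is moved stays moved. The work goes in short steps, Python scripts to look and compute and a shell command to move; the robot and the scene stay as the last step left them, time stands still between calls to the robot, and variables do not carry over. Pictures are saved under pics/ and viewed, and the job is handed in when it is done.

```bash
ls; mkdir -p pics; cat > h.py <<'E'
import numpy as np,cv2
from bench import *
from scipy.spatial.transform import Rotation as R
def pts(cam,d,m=None):
    m=m or camera_model(cam)
    v,u=np.mgrid[0:480,0:640]
    P=np.stack([(u-m['cx'])/m['fx']*d,(v-m['cy'])/m['fy']*d,d],-1)
    return P@np.array(m['rotation']).T+np.array(m['eye'])
E
python3 - <<'E'
from h import *
o=get_obs();print(o);print(grip_point_offset)
for c in ['top','side','wrist']:
    im,d=get_image(c);cv2.imwrite(f'pics/{c}0.png',im);np.save(f'{c}0.npy',d);m=camera_model(c);print(c,m)
E
```

```text
pics
{'clock': 0.0, 'qpos': array([ 1.27383777,  0.41189304, -0.01272606,  1.59707133,  0.00558868,
        1.13427428, -0.08218765]), 'joint_vel': array([ 0.00024523,  0.00034205,  0.00181604, -0.00201126, -0.00068653,
        0.00087964,  0.00030849]), 'effort': array([-1.99333267e-04, -6.00629067e+01,  6.82598501e-01, -2.99405676e+01,
        1.39207294e-02,  1.07974053e-02,  1.99512215e-05]), 'ee_pos': array([ 0.1415871 , -0.60823571,  0.23044609]), 'tool_rot': array([ 7.83202342e-01, -6.21766390e-01, -6.60115147e-04, -4.61228450e-04]), 'contact_force': array([ 0.06938545, -0.09860281,  0.77114924]), 'torque': array([-0.01656219,  0.02452737, -0.02946739]), 'grip_width': 0.08515038273462848}
0.0187
top {'fx': 604.5126132904744, 'fy': 604.5126132904744, 'cx': 309.02721423444274, 'cy': 245.63601700389614, 'eye': array([ 0.48248614, -0.05425771,  1.18289013]), 'rotation': array([-0.70417307,  0.70903092, -0.01936165,  0.03225779])}
side {'fx': 538.5536393467339, 'fy': 538.5536393467339, 'cx': 329.4667598411974, 'cy': 240.88593638504588, 'eye': array([ 0.46584569, -1.03751328,  0.77290661]), 'rotation': array([ 0.88707712, -0.04695942,  0.01875506, -0.45884338])}
wrist {'fx': 399.27351859607234, 'fy': 399.27351859607234, 'cx': 315.7238229350005, 'cy': 236.73754357495994, 'eye': array([ 0.22194766, -0.59002921,  0.37301327]), 'rotation': array([ 0.77316853, -0.61342603, -0.10086555,  0.12547936])}
```

```bash
sed -i "s/np.array(m\['rotation'\]).T/R.from_quat(m['rotation']).as_matrix().T/" h.py; python3 - <<'E'
from h import *
d=np.load('top0.npy');P=pts('top',d);print(P[240,320],P[100,100],P[400,500])
E
```

```text
[ 0.57995118 -0.05454715  0.00090708] [0.86505035 0.38464405 0.00250524] [ 0.27014061 -0.39652411  0.00140816]
```

View pics/top0.png

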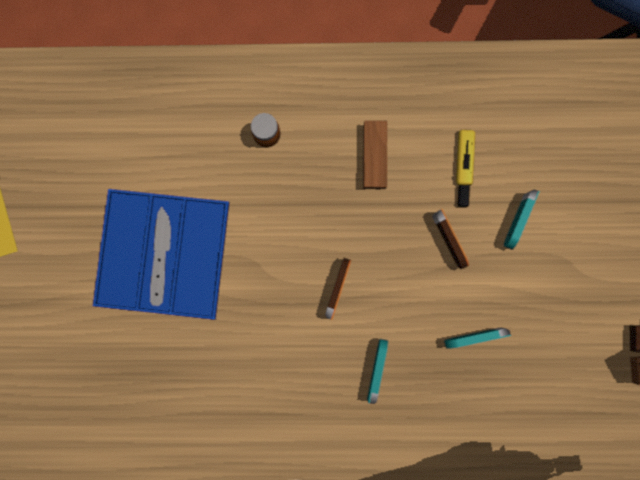

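View pics/side0.png

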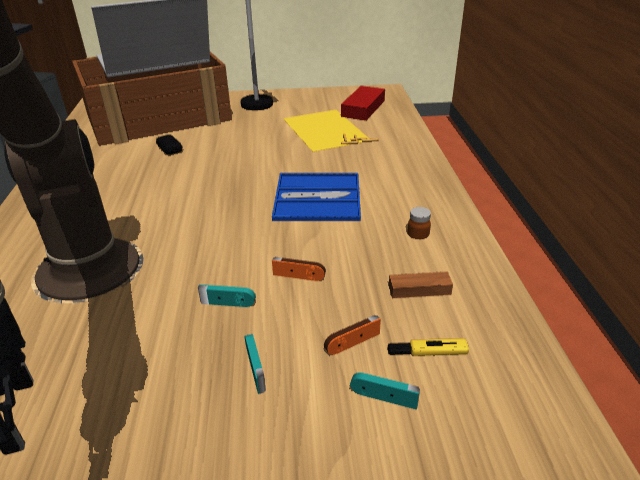

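```bash
python3 - <<'E'
from h import *
im=cv2.imread('pics/top0.png');d=np.load('top0.npy');P=pts('top',d)
get_image('top')
for q in ['scale_a_mid','tray','knife_tip','burl_block','cutter','pin_jar']:
    for r in trace('top',q):
        reg=r['region']; 
        if r['score']<.3: continue
        p=P[reg]; zt=np.percentile(p[:,2],95)
        s=p[(p[:,2]>zt-.008)]
        (cx,cy),(w,h),a=cv2.minAreaRect((s[:,:2]*1000).astype(np.float32))
        bx=cv2.boxPoints(((cx,cy),(w,h),a)).round()
        print(q,round(r['score'],2),r['box'],'z',zt.round(4),'c',round(cx),round(cy),'wh',round(w),round(h),'col',im[reg].mean(0).round(),bx.tolist())
big=cv2.resize(im[180:340,290:500],None,fx=3.6,fy=3.6,interpolation=cv2.INTER_CUBIC);cv2.imwrite('pics/c1.png',big)
s=cv2.imread('pics/side0.png');cv2.imwrite('pics/c2.png',cv2.resize(s[240:420,190:440],None,fx=3.2,fy=3.2,interpolation=cv2.INTER_CUBIC))
E
```

```text
scale_a_mid 0.97 [325.9, 259.5, 351.3, 318.2] z 0.0448 c 487 -76 wh 38 114 col [44. 66. 99.] [[427.0, -76.0], [535.0, -112.0], [547.0, -76.0], [439.0, -40.0]]
tray 0.8 [94.7, 187.7, 229.1, 322.2] z 0.0137 c 545 159 wh 438 232 col [132.  67.  33.] [[404.0, -45.0], [635.0, -72.0], [686.0, 363.0], [455.0, 389.0]]
knife_tip 0.96 [149.6, 209.1, 172.3, 305.6] z 0.0114 c 488 142 wh 353 173 col [131. 130. 134.] [[329.0, 26.0], [482.0, -54.0], [646.0, 259.0], [493.0, 339.0]]
burl_block 0.58 [363.0, 118.1, 387.8, 189.1] z 0.033 c 640 -135 wh 72 347 col [ 50.  80. 124.] [[463.0, -124.0], [798.0, -216.0], [817.0, -146.0], [482.0, -54.0]]
cutter 0.96 [457.3, 132.7, 475.0, 208.7] z 0.021 c 608 -237 wh 105 430 col [ 45. 111. 128.] [[413.0, -132.0], [733.0, -419.0], [803.0, -341.0], [482.0, -54.0]]
pin_jar 0.93 [250.9, 115.0, 282.3, 147.8] z 0.0671 c 653 -9 wh 350 48 col [100. 107. 117.] [[482.0, -54.0], [501.0, -99.0], [824.0, 37.0], [805.0, 81.0]]
```

View pics/c1.png

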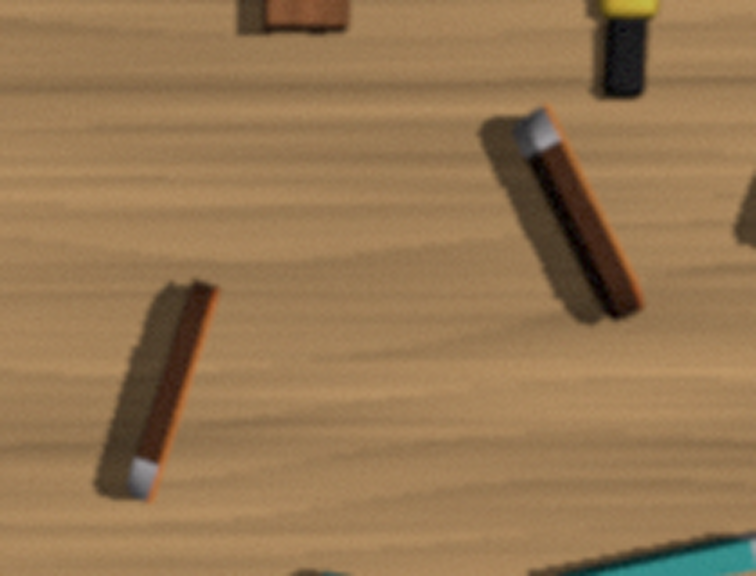

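View pics/c2.png

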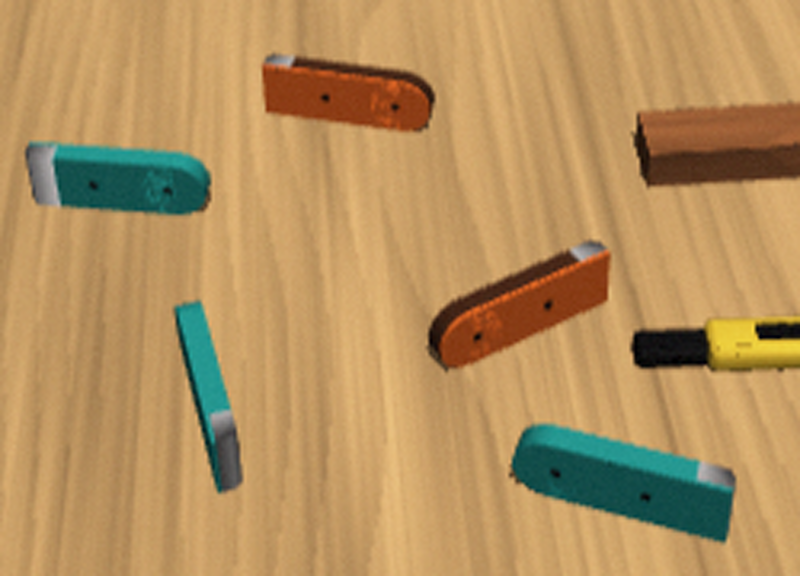

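```bash
python3 - <<'E'
from h import *
im=cv2.imread('pics/top0.png');d=np.load('top0.npy');P=pts('top',d)
for n,(l,t,r,b) in dict(a=(320,252,356,324),b=(428,204,474,274)).items():
    M=np.zeros((480,640),bool);M[t:b,l:r]=1
    for lo in (.030,.037):
        s=P[M&(d>0)&(P[...,2]>lo)&(P[...,2]<.06)]
        (c),(w,h),an=cv2.minAreaRect((s[:,:2]*1000).astype(np.float32))
        q=s[:,:2]; u=np.linalg.svd(q-q.mean(0),full_matrices=False)[2][0]
        print(n,lo,len(s),'zmed',np.median(s[:,2]).round(4),np.round(c,1),round(w,1),round(h,1),'mean',q.mean(0).round(4),'ang',np.degrees(np.arctan2(u[1],u[0])).round(1), cv2.boxPoints((c,(w,h),an)).round().tolist())
# tray
hsv=cv2.cvtColor(im,cv2.COLOR_BGR2HSV)
blue=(hsv[...,0]>100)&(hsv[...,0]<130)&(hsv[...,1]>150)
blue[:, 300:]=0
m=camera_model('top');Rm=R.from_quat(m['rotation']).as_matrix()
def ray(uv,z):
    uv=np.atleast_2d(uv).astype(float)
    v=np.c_[(uv[:,0]-m['cx'])/m['fx'],(uv[:,1]-m['cy'])/m['fy'],np.ones(len(uv))]@Rm.T
    return (m['eye']+v*((z-m['eye'][2])/v[:,2])[:,None])
vu=np.argwhere(blue);vu=vu
p=ray(vu[:,::-1],.012)[:,:2]*1000
c,wh,an=cv2.minAreaRect(p.astype(np.float32));print('tray',c,wh,an,cv2.boxPoints((c,wh,an)).round().tolist())
k=(d>0)
for nm,uv in dict(jar=(264,125),burl=(375,155),cut=(466,168),tip=(161,208),knifeend=(157,303)).items(): print(nm,P[uv[1],uv[0]].round(3))
print('tip',ray([[161,207],[157,304]],.009))
def rr(uv,z=.042): return ray(uv,z)[:,:2].round(4)
# crop coords ->px
f=lambda x,y:(290+x/3.6-.5,180+y/3.6-.5)
print('a corners',rr([f(195,282),f(219,290),f(128,497),f(152,500)]))
print('b corners',rr([f(515,118),f(548,106),f(643,308),f(612,320)]))
E
```

```text
a 0.03 497 zmed 0.0407 [485.  -87.7] 15.1 117.3 mean [ 0.4845 -0.0875] ang 161.8 [[427.0, -76.0], [538.0, -113.0], [543.0, -99.0], [432.0, -62.0]]
a 0.037 453 zmed 0.0409 [483.4 -87.1] 15.0 113.8 mean [ 0.4815 -0.0865] ang 161.9 [[427.0, -76.0], [535.0, -112.0], [540.0, -98.0], [432.0, -62.0]]
b 0.03 560 zmed 0.0404 [ 578.4 -304.7] 117.8 16.6 mean [ 0.579  -0.3039] ang -155.0 [[522.0, -322.0], [529.0, -337.0], [635.0, -287.0], [628.0, -272.0]]
b 0.037 474 zmed 0.0409 [ 579.9 -304.1] 114.8 16.2 mean [ 0.5814 -0.3034] ang -154.9 [[525.0, -321.0], [531.0, -336.0], [635.0, -287.0], [628.0, -272.0]]
tray (555.5269775390625, 256.1939697265625) (238.1849822998047, 228.3769073486328) 83.5015869140625 [[429.0, 151.0], [656.0, 125.0], [682.0, 362.0], [456.0, 387.0]]
jar [0.793 0.049 0.064]
burl [ 0.741 -0.162  0.031]
cut [ 0.716 -0.338  0.02 ]
tip [0.645 0.258 0.006]
knifeend [0.459 0.263 0.008]
tip [[0.64677402 0.25741749 0.009     ]
 [0.45698142 0.26299747 0.009     ]]
a corners [[ 0.5424 -0.099 ]
 [ 0.5382 -0.1115]
 [ 0.4306 -0.0629]
 [ 0.4289 -0.0754]]
b corners [[ 0.6276 -0.268 ]
 [ 0.6338 -0.2854]
 [ 0.5272 -0.3324]
 [ 0.521  -0.3162]]
```

```bash
cat >> h.py <<'E'
def to(x,y,z,yaw):
    """print shift (rows units, tool frame now) and turn to reach world target; yaw=deg of tool x axis, tool down"""
    o=get_obs();Rm=R.from_quat(o['tool_rot'])
    xa=Rm.as_matrix()[:,0];cy=np.degrees(np.arctan2(xa[1],xa[0]))
    s=Rm.inv().apply(np.array([x,y,z])-o['ee_pos'])/.05
    c,n=np.cos(np.radians(yaw)),np.sin(np.radians(yaw))
    T=R.from_matrix(np.array([[c,n,0],[n,-c,0],[0,0,-1]]).astype(float))
    w=np.degrees((Rm.inv()*T).as_rotvec())/8
    print('t',o['clock'],'pos',o['ee_pos'].round(4),'yaw',cy.round(1),'tilt z',Rm.as_matrix()[:,2].round(3),'q',o['qpos'].round(2),'w',round(o['grip_width'],4),'F',np.round(o['contact_force'],1))
    print('shift units',s.round(2),'norm',np.linalg.norm(s).round(2),'turn units',w.round(2))
E
python3 - <<'E'
from h import *
to(.479,-.085,.2,-108.2)
E
```

```text
t 0.5 pos [ 0.1417 -0.6087  0.2313] yaw -76.9 tilt z [-0.  0. -1.] q [ 1.27  0.41 -0.01  1.6   0.01  1.13 -0.08] w 0.0856 F [ 0.4  0.5 -0.3]
shift units [-8.67 -8.95  0.63] norm 12.47 turn units [0.   0.   3.91]
```

```bash
python3 -m jog '[[[-0.67,-0.69,0.05],[0,0,0]],[[-0.67,-0.69,0.05],[0,0,0]],[[-0.67,-0.69,0.05],[0,0,0]],[[-0.67,-0.69,0.05],[0,0,0]],[[-0.67,-0.69,0.05],[0,0,0]],[[-0.67,-0.69,0.05],[0,0,0]],[[-0.67,-0.69,0.05],[0,0,0]],[[-0.67,-0.69,0.05],[0,0,0]],[[-0.67,-0.69,0.05],[0,0,0]],[[-0.67,-0.69,0.05],[0,0,0]],[[-0.67,-0.69,0.05],[0,0,0]],[[-0.67,-0.69,0.05],[0,0,0]],[[0,0,0],[0,0,1]],[[0,0,0],[0,0,1]],[[0,0,0],[0,0,1]],[[0,0,0],[0,0,0.9]]]' 0.5 40; python3 -c "
from h import *
to(.479,-.085,.12,-108.2)"
```

```text
clock: 2.5
ee_pos: [0.4653, -0.1085, 0.202]
tool_rot: [-0.58, 0.814, -0.004, 0.001]
contact_force: [-0.3, 0.6, 0.1]
grip_width: 0.043
t 2.5 pos [ 0.4653 -0.1085  0.202 ] yaw -109.0 tilt z [ 0.007 -0.006 -1.   ] q [ 0.4   0.21 -0.32  1.97  0.08  0.97 -1.86] w 0.043 F [-0.3  0.6  0.1]
shift units [-0.54 -0.09  1.64] norm 1.73 turn units [-0.06 -0.02 -0.1 ]
```

```bash
python3 -m jog '[[[-0.27,-0.05,0.5],[-0.06,-0.02,-0.1]],[[-0.27,-0.04,0.6],[0,0,0]],[[0,0,0],[0,0,0]]]'; python3 - <<'E'
from h import *
to(.479,-.085,.016,-108.2)
m=camera_model('wrist');im,d=get_image('wrist');cv2.imwrite('pics/w1.png',im);P=pts('wrist',d,m)
for r in trace('wrist','scale_a_mid'):
    reg=r['region'];s=P[reg&(d>0)];s=s[(s[:,2]>.034)&(s[:,2]<.05)]
    if len(s)<50: continue
    c,(w,h),an=cv2.minAreaRect((s[:,:2]*1000).astype(np.float32));print(r['score'],r['box'],c,w,h,an,cv2.boxPoints((c,(w,h),an)).round().tolist(),'z',np.median(s[:,2]))
E
```

```text
clock: 2.88
ee_pos: [0.4795, -0.0845, 0.147]
tool_rot: [-0.585, 0.811, -0.001, 0.001]
contact_force: [0.1, -0.2, 1.1]
grip_width: 0.0426
t 2.875 pos [ 0.4795 -0.0845  0.147 ] yaw -108.4 tilt z [ 0.003 -0.001 -1.   ] q [ 0.35  0.3  -0.33  2.    0.13  0.86 -1.94] w 0.0426 F [ 0.1 -0.2  1.1]
shift units [0.01 0.01 2.62] norm 2.62 turn units [-0.02 -0.   -0.02]
0.56 [302.6, 129.8, 329.3, 310.0] (484.87890625, -84.4032211303711) 14.929659843444824 116.1409683227539 71.83509826660156 [[427.0, -73.0], [538.0, -110.0], [542.0, -95.0], [432.0, -59.0]] z 0.041639008897442764
```

View pics/w1.png

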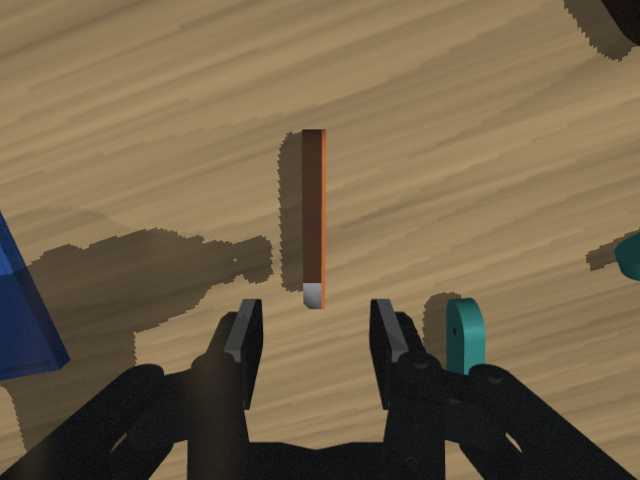

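```bash
python3 -m jog '[[[-0.02,0,0.8],[0,0,0]],[[0,0,0.8],[0,0,0]],[[0,0,0.6],[0,0,0]],[[0,0,0.3],[0,0,0]],[[0,0,0],[0,0,0]]]'; python3 -c "
from h import *
to(.479,-.084,.016,-108.2)"
```

```text
clock: 3.6
ee_pos: [0.4875, -0.0901, 0.0283]
tool_rot: [-0.583, 0.813, -0.008, 0.006]
contact_force: [0.1, 0.3, 0.3]
grip_width: 0.0426
t 3.6 pos [ 0.4875 -0.0901  0.0283] yaw -108.7 tilt z [ 0.019 -0.007 -1.   ] q [ 0.3   0.49 -0.27  2.09  0.24  0.58 -2.04] w 0.0426 F [0.1 0.3 0.3]
shift units [-0.06  0.21  0.24] norm 0.32 turn units [-0.14 -0.01 -0.07]
```

```bash
python3 -m jog '[[[-0.06,0.2,0],[-0.14,0,-0.07]],[[0,0,0.2],[0,0,0]],[[0,0,0],[0,0,0]]]'; python3 -c "
from h import *
to(.479,-.084,.016,-108.2)"
```

```text
clock: 3.98
ee_pos: [0.4804, -0.0842, 0.0204]
tool_rot: [-0.587, 0.81, -0.002, 0.001]
contact_force: [-0.1, 0.0, -0.6]
grip_width: 0.0429
t 3.975 pos [ 0.4804 -0.0842  0.0204] yaw -108.1 tilt z [ 0.004 -0.002 -1.   ] q [ 0.29  0.5  -0.27  2.09  0.24  0.57 -2.04] w 0.0429 F [-0.1  0.  -0.6]
shift units [0.01 0.03 0.09] norm 0.09 turn units [-0.03 -0.    0.01]
```

```bash
python3 -m jog '[[[0,0.02,0.09],[-0.03,0,0]],[[0,0,0],[0,0,0]]]'; python3 -m jog '[[[0,0,0],[0,0,0]],[[0,0,0],[0,0,0]],[[0,0,0],[0,0,0]],[[0,0,0],[0,0,0]],[[0,0,0],[0,0,0]]]' 0 40; python3 -c "
from h import *
to(.479,-.084,.1,-108.2)"
```

```text
clock: 4.22
ee_pos: [0.4797, -0.0839, 0.0159]
tool_rot: [-0.587, 0.81, -0.0, -0.0]
contact_force: [0.4, -0.6, 0.1]
grip_width: 0.043
clock: 4.85
ee_pos: [0.4798, -0.0839, 0.016]
tool_rot: [-0.587, 0.81, -0.0, -0.0]
contact_force: [-0.9, -0.0, 0.1]
grip_width: 0.0144
t 4.85 pos [ 0.4798 -0.0839  0.016 ] yaw -108.2 tilt z [ 0. -0. -1.] q [ 0.29  0.51 -0.27  2.1   0.24  0.57 -2.04] w 0.0144 F [-0.9 -0.   0.1]
shift units [ 0.01  0.02 -1.68] norm 1.68 turn units [-0.   -0.    0.01]
```

```bash
python3 -m jog '[[[0,0,-0.4],[0,0,0]],[[0,0,-0.8],[0,0,0]],[[0,0,-0.8],[0,0,0]],[[0,0,-0.4],[0,0,0]]]'; python3 - <<'E'
from h import *
to(.5694,.308,.13,83.5)
im,d=get_image('side');cv2.imwrite('pics/s1.png',cv2.resize(im[150:400,150:450],None,fx=2.4,fy=2.4))
E
```

```text
clock: 5.35
ee_pos: [0.4778, -0.0835, 0.1372]
tool_rot: [-0.587, 0.81, 0.002, -0.002]
contact_force: [0.7, -0.2, -0.8]
grip_width: 0.0143
t 5.35 pos [ 0.4778 -0.0835  0.1372] yaw -108.1 tilt z [-0.006  0.001 -1.   ] q [ 0.36  0.31 -0.34  2.01  0.14  0.85 -1.95] w 0.0143 F [ 0.7 -0.2 -0.8]
shift units [-8.01  0.69  0.14] norm 8.04 turn units [-0.   -0.06 21.05]
```

View pics/s1.png

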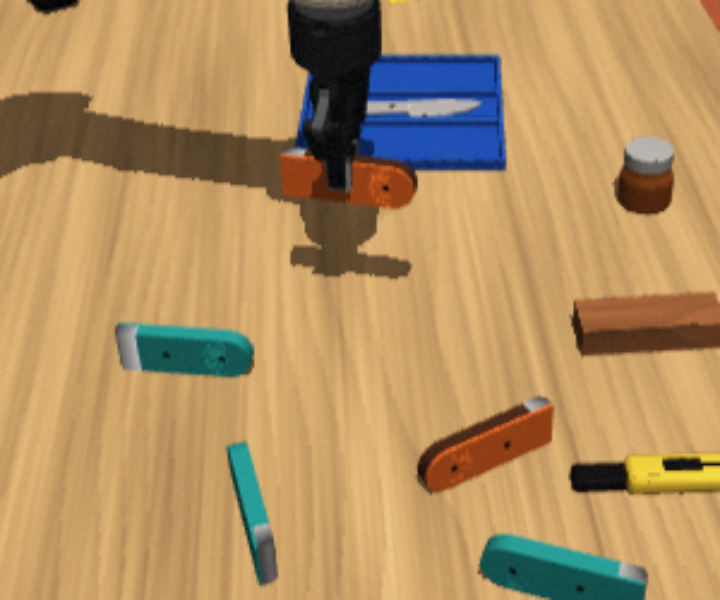

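```bash
python3 -m jog '[[[-0.8,0.07,0],[0,0,0]],[[-0.8,0.07,0],[0,0,0]],[[-0.8,0.07,0],[0,0,0]],[[-0.8,0.07,0],[0,0,0]],[[-0.8,0.07,0],[0,0,0]],[[-0.8,0.07,0],[0,0,0]],[[-0.8,0.07,0],[0,0,0]],[[-0.8,0.07,0],[0,0,0]],[[-0.8,0.07,0],[0,0,0]],[[0,0,0],[0,0,-1]],[[0,0,0],[0,0,-1]],[[0,0,0],[0,0,-1]],[[0,0,0],[0,0,-1]]]'; python3 -c "
from h import *
to(.5694,.308,.13,83.5)"
```

```text
clock: 7.02
ee_pos: [0.5596, 0.2775, 0.1258]
tool_rot: [0.792, -0.611, -0.004, 0.006]
contact_force: [-0.4, 0.8, -0.7]
grip_width: 0.0139
t 7.025 pos [0.5596 0.2775 0.1258] yaw -75.3 tilt z [-0.014 -0.005 -1.   ] q [-0.17  0.58 -0.53  1.66  0.33  1.   -2.12] w 0.0139 F [-0.4  0.8 -0.7]
shift units [-0.54 -0.34 -0.09] norm 0.65 turn units [  0.04   0.14 -19.85]
```

```bash
python3 -m jog '[[[0,0,0],[0,0,-1]],[[0,0,0],[0,0,-1]],[[0,0,0],[0,0,-1]],[[0,0,0],[0,0,-1]],[[0,0,0],[0,0,-1]],[[0,0,0],[0,0,-1]],[[0,0,0],[0,0,-1]],[[0,0,0],[0,0,-1]],[[0,0,0],[0,0,-1]],[[0,0,0],[0,0,-1]],[[0,0,0],[0,0,-1]],[[0,0,0],[0,0,-1]],[[0,0,0],[0,0,-1]],[[0,0,0],[0,0,-1]],[[0,0,0],[0,0,-1]],[[0,0,0],[0,0,-1]],[[0,0,0],[0,0,-1]],[[0,0,0],[0,0,-1]]]'; python3 -c "
from h import *
to(.5694,.308,.08,83.5)"
```

```text
clock: 9.28
ee_pos: [0.5522, 0.2727, 0.1039]
tool_rot: [0.801, 0.599, -0.018, -0.006]
contact_force: [-1.1, 0.9, -1.1]
grip_width: 0.0144
t 9.275 pos [0.5522 0.2727 0.1039] yaw 73.6 tilt z [-0.036 -0.011 -0.999] q [ 0.16  0.83 -1.1   1.66  0.76  1.19  0.15] w 0.0144 F [-1.1  0.9 -1.1]
shift units [0.78 0.14 0.46] norm 0.92 turn units [-0.24  0.13 -1.24]
```

```bash
python3 -m jog '[[[0.4,0.07,0],[-0.12,0.06,-0.6]],[[0.4,0.07,0],[-0.12,0.06,-0.6]],[[0,0,0],[0,0,0]]]'; python3 - <<'E'
from h import *
to(.5694,.308,.08,83.5)
m=camera_model('wrist');im,d=get_image('wrist');cv2.imwrite('pics/w2.png',im);np.save('w2.npy',d)
P=pts('wrist',d,m)
hsv=cv2.cvtColor(im,cv2.COLOR_BGR2HSV)
blue=(hsv[...,0]>100)&(hsv[...,0]<130)&(hsv[...,1]>150)&(d>0)
# wall tops in tray frame guess
th=np.radians(-6.5);c=np.array([.5555,.2562]);ex=np.array([np.cos(th),np.sin(th)]);ey=np.array([-ex[1],ex[0]])
q=P[...,:2]-c;tx=q@ex;ty=q@ey;top=blue&(P[...,2]>.0105)&(P[...,2]<.02)
h,e=np.histogram(ty[top]*1000,np.arange(-130,131,3))
for a,b in zip(e,h): 
    if b>60: print(int(a),b,end='; ')
E
```

```text
clock: 9.65
ee_pos: [0.5682, 0.3093, 0.0991]
tool_rot: [0.746, 0.666, -0.002, -0.0]
contact_force: [-0.8, -0.4, -0.8]
grip_width: 0.0143
t 9.65 pos [0.5682 0.3093 0.0991] yaw 83.5 tilt z [-0.004 -0.002 -1.   ] q [ 0.1   0.87 -1.11  1.61  0.82  1.2   0.27] w 0.0143 F [-0.8 -0.4 -0.8]
shift units [-0.02  0.03  0.38] norm 0.38 turn units [-0.02  0.02  0.  ]
-118 294; -115 1653; -112 1135; -109 87; -106 115; -103 105; -100 105; -97 107; -94 105; -91 110; -88 113; -85 106; -82 111; -79 103; -76 109; -73 103; -70 109; -67 93; -64 75; -61 74; -58 71; -55 72; -52 73; -49 76; -46 71; -43 70; -40 71; -37 74; -34 942; -31 1769; -28 712; -25 75; -22 69; -19 68; -16 73; -13 73; -10 76; -7 71; -4 76; -1 68; 2 73; 5 74; 8 72; 11 71; 14 76; 17 73; 20 74; 23 70; 26 75; 29 73; 32 969; 35 1456; 38 594; 41 67; 44 76; 47 75; 50 76; 53 76; 56 77; 59 74; 62 69; 65 72; 68 74; 71 75; 74 76; 77 73; 80 75; 83 73; 86 71; 89 73; 92 78; 95 74; 98 72; 101 72; 104 73; 107 76; 110 75; 113 72; 116 1750; 119 1736; 122 191;
```

View pics/w2.png

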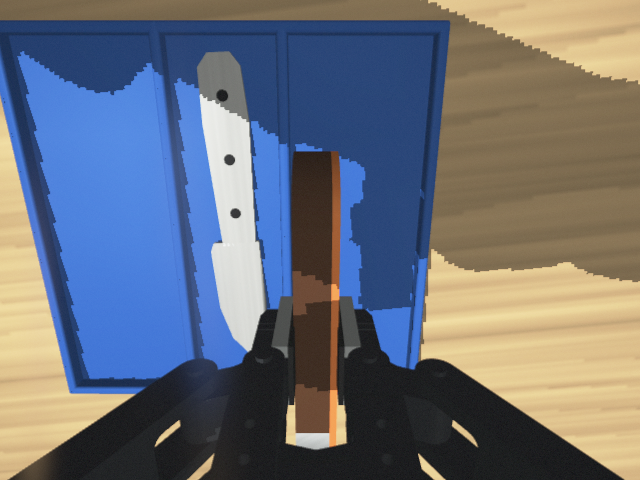

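```bash
python3 -m jog '[[[0,0,0.5],[0,0,0]],[[0,0,0.5],[0,0,0]],[[0,0,0.4],[0,0,0]],[[0,0,0],[0,0,0]]]'; python3 -c "
from h import *
to(.569,.309,.0215,83.5)"
```

```text
clock: 10.2
ee_pos: [0.5674, 0.3048, 0.0221]
tool_rot: [0.748, 0.663, -0.005, 0.0]
contact_force: [0.0, -0.0, -1.0]
grip_width: 0.0143
t 10.2 pos [0.5674 0.3048 0.0221] yaw 83.1 tilt z [-0.007 -0.006 -1.   ] q [ 0.08  0.95 -1.04  1.66  0.91  1.1   0.21] w 0.0143 F [ 0. -0. -1.]
shift units [0.09 0.02 0.01] norm 0.09 turn units [-0.04  0.05 -0.05]
```

```bash
python3 -m jog '[[[0,0,0.02],[-0.04,0.05,-0.05]],[[0,0,0.02],[0,0,0]],[[0,0,0],[0,0,0]]]'; python3 -c "
from h import *
to(.5674,.305,.021,83.5)"
```

```text
clock: 10.58
ee_pos: [0.5677, 0.3051, 0.0217]
tool_rot: [0.746, 0.666, 0.001, 0.0]
contact_force: [0.2, -0.1, -1.8]
grip_width: 0.0141
t 10.575 pos [0.5677 0.3051 0.0217] yaw 83.5 tilt z [ 0.001  0.001 -1.   ] q [ 0.08  0.95 -1.04  1.67  0.91  1.09  0.21] w 0.0141 F [ 0.2 -0.1 -1.8]
shift units [-0.   -0.01  0.01] norm 0.02 turn units [ 0.01 -0.01  0.  ]
```

```bash
python3 -m jog '[[[0,0,0.04],[0,0,0]],[[0,0,0],[0,0,0]]]';python3 -m jog '[[[0,0,0.03],[0,0,0]],[[0,0,0],[0,0,0]]]'
```

```text
clock: 10.82
ee_pos: [0.5682, 0.3054, 0.0215]
tool_rot: [0.746, 0.666, 0.002, 0.001]
contact_force: [-0.8, -0.6, -0.8]
grip_width: 0.0143
clock: 11.08
ee_pos: [0.5684, 0.3055, 0.0213]
tool_rot: [0.746, 0.666, 0.002, 0.001]
contact_force: [-0.6, -0.0, -0.9]
grip_width: 0.0141
```

```bash
for i in 1; do python3 -m jog '[[[0,0,0.07],[0,0,0]],[[0,0,0],[0,0,0]]]'; done
```

```text
clock: 11.32
ee_pos: [0.5688, 0.3058, 0.0217]
tool_rot: [0.746, 0.666, 0.002, 0.002]
contact_force: [0.1, -0.2, -0.8]
grip_width: 0.0141
```

```bash
python3 -m jog '[[[0,0,0.06],[0,0,0]],[[0,0,0],[0,0,0]]]'
```

```text
clock: 11.58
ee_pos: [0.5692, 0.3061, 0.0214]
tool_rot: [0.746, 0.666, 0.003, 0.003]
contact_force: [-0.4, -0.8, -0.7]
grip_width: 0.0146
```

```bash
python3 - <<'E'
from h import *
to(.568,.3055,.018,83.5)
im,d=get_image('side');cv2.imwrite('pics/s2.png',cv2.resize(im[120:240,240:400],None,fx=4.8,fy=4.8,interpolation=cv2.INTER_CUBIC))
E
```

```text
t 11.575 pos [0.5692 0.3061 0.0214] yaw 83.5 tilt z [ 0.008 -0.001 -1.   ] q [ 0.08  0.95 -1.04  1.67  0.92  1.08  0.21] w 0.0146 F [-0.4 -0.8 -0.7]
shift units [-0.01 -0.02  0.07] norm 0.07 turn units [ 0.06 -0.   -0.01]
```

View pics/s2.png

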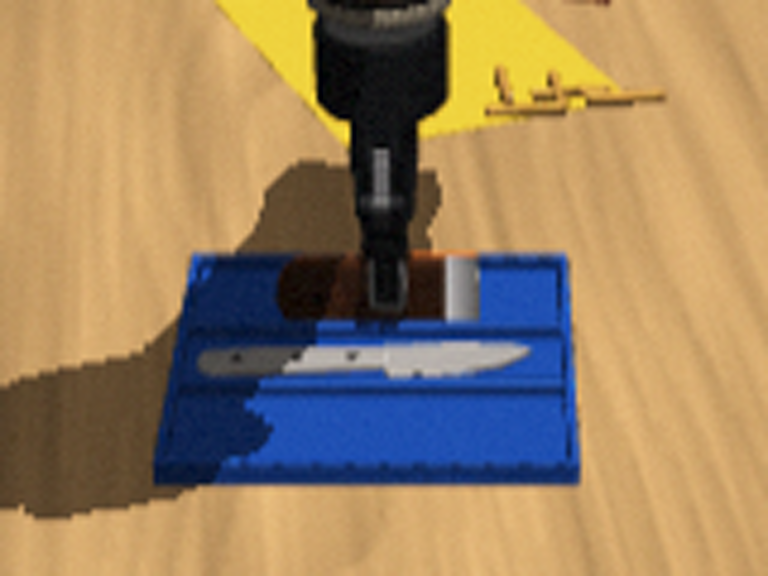

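```bash
python3 -m jog '[[[0,0,0],[0,0,0]],[[0,0,0],[0,0,0]],[[0,0,0],[0,0,0]],[[0,0,0],[0,0,0]],[[0,0,0],[0,0,0]],[[0,0,0],[0,0,0]]]' 1; python3 - <<'E'
from h import *
to(.568,.3055,.018,83.5)
im,d=get_image('wrist');cv2.imwrite('pics/w3.png',im)
im,d=get_image('side');cv2.imwrite('pics/s3.png',cv2.resize(im[120:240,240:400],None,fx=4.8,fy=4.8,interpolation=cv2.INTER_CUBIC))
E
```

```text
clock: 12.38
ee_pos: [0.5693, 0.306, 0.0193]
tool_rot: [0.746, 0.666, 0.003, 0.002]
contact_force: [-0.4, 0.4, 0.3]
grip_width: 0.0854
t 12.375 pos [0.5693 0.306  0.0193] yaw 83.5 tilt z [ 0.007 -0.    -1.   ] q [ 0.08  0.95 -1.04  1.67  0.92  1.08  0.21] w 0.0854 F [-0.4  0.4  0.3]
shift units [-0.01 -0.02  0.03] norm 0.04 turn units [ 0.05 -0.   -0.01]
```

View pics/w3.png

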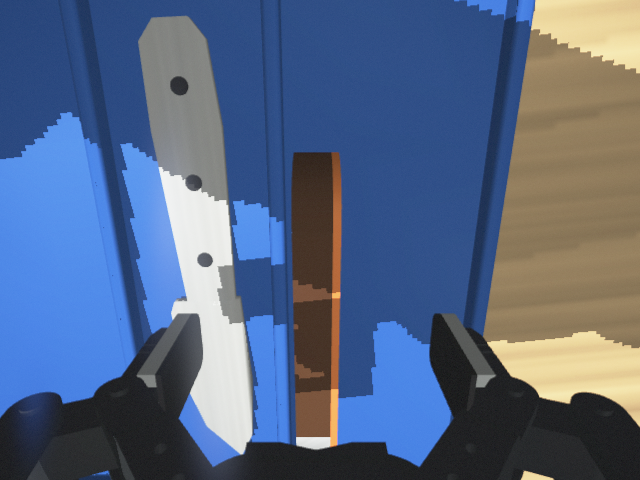

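View pics/s3.png

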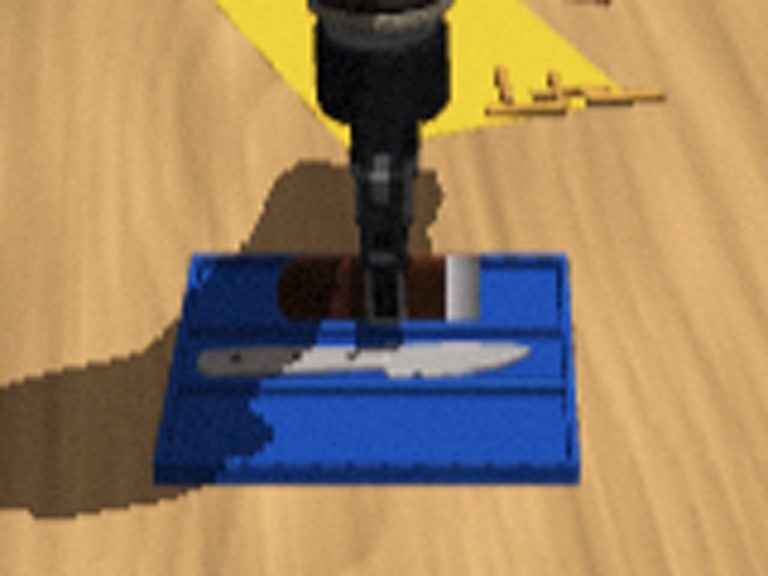

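```bash
python3 -m jog '[[[0,0,-0.1],[0.05,0,0]],[[0.3,0,0],[0,0,0]],[[0.25,0,0],[0,0,0]],[[0.15,0,0],[0,0,0]],[[0.15,0,0],[0,0,0]],[[0.15,0,0],[0,0,0]],[[0.15,0,0],[0,0,0]]]'; python3 - <<'E'
from h import *
to(.568,.3055,.018,83.5)
im,d=get_image('wrist');cv2.imwrite('pics/w4.png',im)
E
```

```text
clock: 13.35
ee_pos: [0.576, 0.3678, 0.0249]
tool_rot: [0.746, 0.666, 0.0, -0.001]
contact_force: [0.1, -0.2, 0.1]
grip_width: 0.0853
t 13.35 pos [0.576  0.3678 0.0249] yaw 83.5 tilt z [-0.     0.001 -1.   ] q [-0.03  0.98 -1.03  1.56  0.91  1.13  0.19] w 0.0853 F [ 0.1 -0.2  0.1]
shift units [-1.26 -0.02  0.14] norm 1.26 turn units [-0.   -0.01 -0.  ]
```

View pics/w4.png

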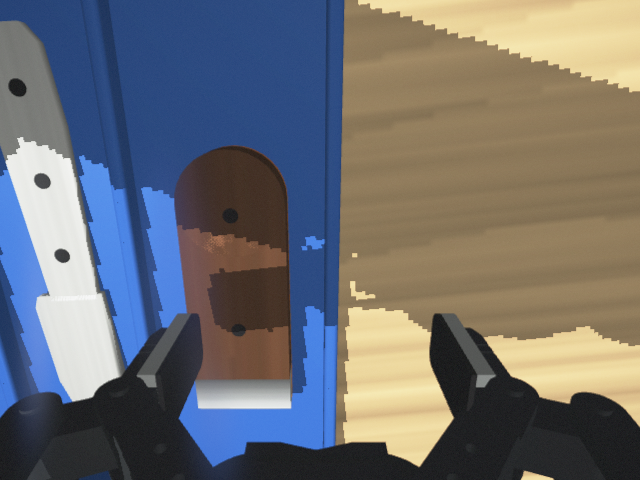

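```bash
python3 -m jog '[[[0,0,-0.8],[0,0,0]],[[0,0,-1],[0,0,0]],[[0,0,-1],[0,0,0]],[[0,0,-1],[0,0,0]]]'; python3 - <<'E'
from h import *
to(.584,-.301,.2,-65)
im,d=get_image('top');cv2.imwrite('pics/t2.png',im)
E
```

```text
clock: 13.9
ee_pos: [0.5745, 0.3671, 0.2149]
tool_rot: [0.746, 0.666, -0.004, -0.002]
contact_force: [0.9, 0.9, -0.2]
grip_width: 0.0853
t 13.9 pos [0.5745 0.3671 0.2149] yaw 83.6 tilt z [-0.008 -0.003 -1.   ] q [ 0.01  0.8  -1.16  1.4   0.73  1.41  0.31] w 0.0853 F [ 0.9  0.9 -0.2]
shift units [-13.25   1.69   0.33] norm 13.37 turn units [1.000e-02 8.000e-02 1.857e+01]
```

View pics/t2.png

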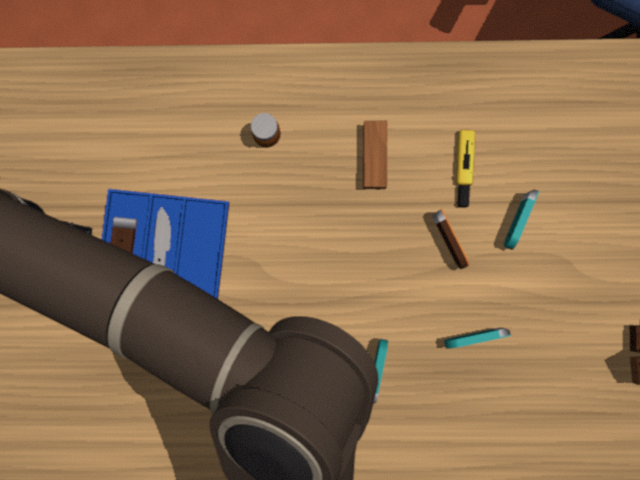

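```bash
python3 -m jog '[[[0,0,0],[0,0,1]],[[0,0,0],[0,0,1]],[[0,0,0],[0,0,1]],[[0,0,0],[0,0,1]],[[0,0,0],[0,0,1]],[[0,0,0],[0,0,1]],[[0,0,0],[0,0,1]],[[0,0,0],[0,0,1]],[[0,0,0],[0,0,1]],[[0,0,0],[0,0,1]],[[0,0,0],[0,0,1]],[[0,0,0],[0,0,1]],[[0,0,0],[0,0,1]],[[0,0,0],[0,0,1]],[[0,0,0],[0,0,1]],[[0,0,0],[0,0,1]],[[0,0,0],[0,0,1]],[[0,0,0],[0,0,1]]]' 0.5; python3 -c "
from h import *
to(.584,-.301,.2,-65)"
```

```text
clock: 16.2
ee_pos: [0.5748, 0.3689, 0.2221]
tool_rot: [0.842, -0.539, -0.001, -0.001]
contact_force: [-0.5, 0.2, -0.2]
grip_width: 0.0429
t 16.2 pos [0.5748 0.3689 0.2221] yaw -65.2 tilt z [ 0.     0.003 -1.   ] q [-0.25  0.59 -0.61  1.42  0.35  1.23 -2.04] w 0.0429 F [-0.5  0.2 -0.2]
shift units [12.24  5.45  0.4 ] norm 13.41 turn units [-0.01  0.02 -0.03]
```

```bash
python3 -m jog '[[[0.85,0.38,0.03],[0,0,0]],[[0.85,0.38,0.03],[0,0,0]],[[0.85,0.38,0.03],[0,0,0]],[[0.85,0.38,0.03],[0,0,0]],[[0.85,0.38,0.03],[0,0,0]],[[0.85,0.38,0.03],[0,0,0]],[[0.85,0.38,0.03],[0,0,0]],[[0.85,0.38,0.03],[0,0,0]],[[0.85,0.38,0.03],[0,0,0]],[[0.85,0.38,0.03],[0,0,0]],[[0.85,0.38,0.03],[0,0,0]],[[0.85,0.38,0.03],[0,0,0]],[[0.85,0.38,0.03],[0,0,0]],[[0,0,0],[0,0,0]]]'; python3 -c "
from h import *
to(.584,-.301,.14,-65)"
```

```text
clock: 17.95
ee_pos: [0.5796, -0.2546, 0.1973]
tool_rot: [0.843, -0.539, -0.001, -0.001]
contact_force: [-0.4, 0.6, 0.5]
grip_width: 0.0428
t 17.95 pos [ 0.5796 -0.2546  0.1973] yaw -65.2 tilt z [ 0.     0.002 -1.   ] q [ 0.7   0.51 -0.51  1.59  0.27  1.12 -1.02] w 0.0428 F [-0.4  0.6  0.5]
shift units [0.88 0.31 1.14] norm 1.48 turn units [-0.01  0.01 -0.02]
```

```bash
python3 -m jog '[[[0.47,0.17,0.5],[0,0,0]],[[0.45,0.17,0.5],[0,0,0]],[[0,0,0],[0,0,0]]]'; python3 - <<'E'
from h import *
to(.584,-.301,.016,-65)
m=camera_model('wrist');im,d=get_image('wrist');cv2.imwrite('pics/w5.png',im);P=pts('wrist',d,m)
for r in trace('wrist','scale_b_mid'):
    reg=r['region'];s=P[reg&(d>0)];s=s[(s[:,2]>.034)&(s[:,2]<.05)]
    if len(s)<50: continue
    c,(w,h),an=cv2.minAreaRect((s[:,:2]*1000).astype(np.float32));print(r['score'],r['box'],c,w,h,an,cv2.boxPoints((c,(w,h),an)).round().tolist(),'z',np.median(s[:,2]))
E
```

```text
clock: 18.32
ee_pos: [0.5843, -0.3022, 0.1463]
tool_rot: [0.843, -0.538, -0.0, -0.002]
contact_force: [-0.2, -0.2, -0.9]
grip_width: 0.0427
t 18.325 pos [ 0.5843 -0.3022  0.1463] yaw -65.1 tilt z [ 0.001  0.003 -1.   ] q [ 0.73  0.59 -0.49  1.57  0.3   1.05 -0.97] w 0.0427 F [-0.2 -0.2 -0.9]
shift units [-0.02  0.    2.61] norm 2.61 turn units [-0.02  0.02 -0.01]
0.86 [1.2, 362.9, 80.7, 475.2] (339.7182312011719, -160.77183532714844) 15.179301261901855 98.26691436767578 77.67291259765625 [[290.0, -158.0], [386.0, -179.0], [389.0, -164.0], [293.0, -143.0]] z 0.041622578804797195
0.81 [428.2, 199.5, 602.0, 325.7] (617.9540405273438, -437.09429931640625) 17.299274444580078 115.8043212890625 65.49212646484375 [[562.0, -421.0], [667.0, -469.0], [674.0, -453.0], [569.0, -405.0]] z 0.04124177209511143
0.75 [299.0, 144.5, 323.7, 317.8] (580.6328125, -300.96875) 115.11720275878906 14.659613609313965 25.293163299560547 [[525.0, -319.0], [532.0, -332.0], [636.0, -283.0], [630.0, -270.0]] z 0.04165531466531386
```

View pics/w5.png

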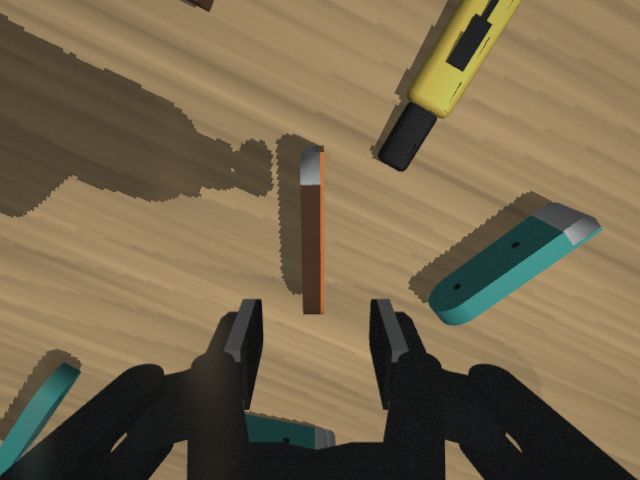

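```bash
python3 -m jog '[[[-0.05,-0.02,0.8],[-0.02,0.02,0]],[[0,0,0.8],[0,0,0]],[[0,0,0.5],[0,0,0]],[[0,0,0.2],[0,0,0]],[[0,0,0],[0,0,0]]]'; python3 -c "
from h import *
to(.585,-.299,.016,-64.8)"
```

```text
clock: 19.05
ee_pos: [0.5937, -0.2895, 0.0398]
tool_rot: [0.846, -0.533, 0.007, -0.004]
contact_force: [-0.4, 0.3, -0.5]
grip_width: 0.043
t 19.05 pos [ 0.5937 -0.2895  0.0398] yaw -64.4 tilt z [ 0.016 -0.002 -1.   ] q [ 0.68  0.71 -0.44  1.65  0.38  0.85 -1.04] w 0.043 F [-0.4  0.3 -0.5]
shift units [0.09 0.24 0.47] norm 0.54 turn units [-0.1  -0.06  0.05]
```

```bash
python3 -m jog '[[[0.09,0.24,0],[-0.1,-0.06,0.05]],[[0,0,0.3],[0,0,0]],[[0,0,0.12],[0,0,0]],[[0,0,0],[0,0,0]]]'; python3 -c "
from h import *
to(.585,-.299,.016,-64.8)"
```

```text
clock: 19.55
ee_pos: [0.5858, -0.3003, 0.0206]
tool_rot: [0.844, -0.536, 0.002, 0.0]
contact_force: [0.5, 0.9, -0.2]
grip_width: 0.0426
t 19.55 pos [ 0.5858 -0.3003  0.0206] yaw -64.9 tilt z [ 0.003 -0.002 -1.   ] q [ 0.69  0.73 -0.43  1.66  0.39  0.83 -1.04] w 0.0426 F [ 0.5  0.9 -0.2]
shift units [-0.03  0.    0.09] norm 0.1 turn units [-0.01 -0.02 -0.01]
```

```bash
python3 -m jog '[[[-0.02,0,0.09],[0,-0.02,0]],[[0,0,0],[0,0,0]]]'; python3 -m jog '[[[0,0,0],[0,0,0]],[[0,0,0],[0,0,0]],[[0,0,0],[0,0,0]],[[0,0,0],[0,0,0]],[[0,0,0],[0,0,0]]]' 0 40;python3 -m jog '[[[0,0,-0.4],[0,0,0]],[[0,0,-0.8],[0,0,0]],[[0,0,-0.8],[0,0,0]],[[0,0,-0.4],[0,0,0]]]'; python3 - <<'E'
from h import *
# bay right standing point: tray centre shifted +2 mm in tray y
th=np.radians(-6.5);ex=np.array([np.cos(th),np.sin(th)]);ey=np.array([-ex[1],ex[0]])
c=np.array([.5555,.2562])+.002*ey+.008*ex-.050*ey;print(c)
to(*c,.13,-96.5)
im,d=get_image('side');cv2.imwrite('pics/s5.png',cv2.resize(im[150:400,200:500],None,fx=2.4,fy=2.4))
E
```

```text
clock: 19.8
ee_pos: [0.5854, -0.2992, 0.0158]
tool_rot: [0.844, -0.536, 0.0, -0.001]
contact_force: [0.3, -0.3, 0.3]
grip_width: 0.0429
clock: 20.42
ee_pos: [0.5856, -0.299, 0.0161]
tool_rot: [0.844, -0.536, 0.001, -0.001]
contact_force: [0.0, 0.1, -0.6]
grip_width: 0.0145
clock: 20.92
ee_pos: [0.585, -0.2985, 0.1419]
tool_rot: [0.844, -0.536, -0.0, -0.001]
contact_force: [0.5, 0.1, -1.7]
grip_width: 0.0144
[0.55801482 0.20760293]
t 20.925 pos [ 0.585  -0.2985  0.1419] yaw -64.8 tilt z [ 0.     0.002 -1.   ] q [ 0.73  0.6  -0.49  1.58  0.31  1.04 -0.98] w 0.0144 F [ 0.5  0.1 -1.7]
shift units [-9.39 -3.82  0.26] norm 10.14 turn units [-0.    0.01  3.96]
```

View pics/s5.png

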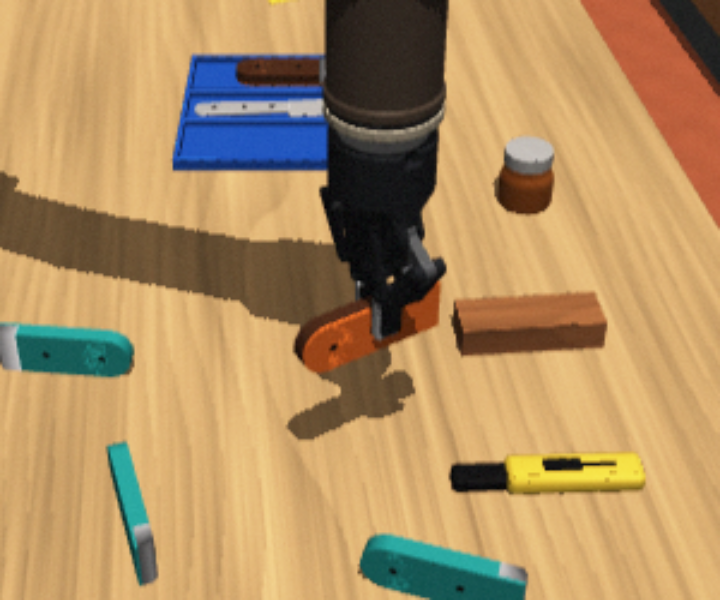

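```bash
python3 -m jog '[[[-0.85,-0.35,0],[0,0,0]],[[-0.85,-0.35,0],[0,0,0]],[[-0.85,-0.35,0],[0,0,0]],[[-0.85,-0.35,0],[0,0,0]],[[-0.85,-0.35,0],[0,0,0]],[[-0.85,-0.35,0],[0,0,0]],[[-0.85,-0.35,0],[0,0,0]],[[-0.85,-0.35,0],[0,0,0]],[[-0.85,-0.35,0],[0,0,0]],[[-0.85,-0.35,0],[0,0,0]],[[-0.4,-0.2,0],[0,0,0]],[[0,0,0],[0,0,1]],[[0,0,0],[0,0,1]],[[0,0,0],[0,0,1]],[[0,0,0],[0,0,1]],[[0,0,0],[0,0,0]]]'; python3 -c "
from h import *
to(.558,.2076,.1,-96.5)"
```

```text
clock: 22.98
ee_pos: [0.564, 0.1988, 0.1531]
tool_rot: [-0.658, 0.753, -0.005, 0.005]
contact_force: [-0.1, -0.5, 0.2]
grip_width: 0.0145
t 22.975 pos [0.564  0.1988 0.1531] yaw -97.7 tilt z [ 0.015 -0.001 -1.   ] q [-0.09  0.48 -0.45  1.74  0.26  0.97 -2.35] w 0.0145 F [-0.1 -0.5  0.2]
shift units [-0.16  0.16  1.06] norm 1.08 turn units [-0.11  0.01 -0.15]
```

```bash
python3 -m jog '[[[-0.16,0.1,0.4],[-0.11,0,-0.15]],[[0,0,0.5],[0,0,0]],[[0,0,0],[0,0,0]]]'; python3 - <<'E'
from h import *
to(.558,.2076,.0225,-96.5)
m=camera_model('wrist');im,d=get_image('wrist');cv2.imwrite('pics/w6.png',im)
P=pts('wrist',d,m)
hsv=cv2.cvtColor(im,cv2.COLOR_BGR2HSV)
blue=(hsv[...,0]>100)&(hsv[...,0]<130)&(hsv[...,1]>150)&(d>0)
th=np.radians(-6.5);c=np.array([.5555,.2562]);ex=np.array([np.cos(th),np.sin(th)]);ey=np.array([-ex[1],ex[0]])
q=P[...,:2]-c;tx=q@ex;ty=q@ey;top=blue&(P[...,2]>.0105)&(P[...,2]<.02)
h,e=np.histogram(ty[top]*1000,np.arange(-130,131,3))
for a,b in zip(e,h): 
    if b>300: print(int(a),b,end='; ')
p=get_obs()['ee_pos'][:2]-c;print('tool tx,ty',p@ex,p@ey)
E
```

```text
clock: 23.35
ee_pos: [0.5592, 0.2087, 0.1051]
tool_rot: [-0.67, 0.742, 0.001, -0.0]
contact_force: [0.1, -0.4, 0.4]
grip_width: 0.0146
t 23.35 pos [0.5592 0.2087 0.1051] yaw -95.8 tilt z [-0.003  0.002 -1.   ] q [-0.11  0.54 -0.45  1.77  0.29  0.9  -2.35] w 0.0146 F [ 0.1 -0.4  0.4]
shift units [0.03 0.02 1.65] norm 1.65 turn units [0.02 0.01 0.08]
-118 629; -115 1546; -112 1039; -34 640; -31 1240; -28 442; 32 1127; 35 1421; 38 319; 116 2087; 119 1442; tool tx,ty 0.009706727656714244 -0.04609701111690737
```

View pics/w6.png

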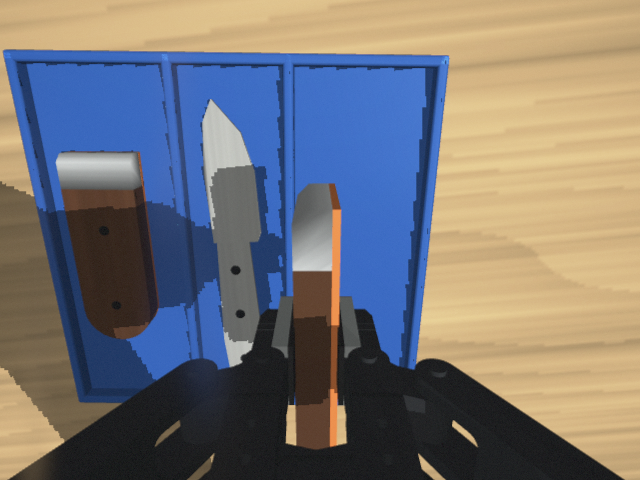

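```bash
python3 -m jog '[[[0.08,0.02,0.4],[0.02,0,0.08]],[[0,0,0.5],[0,0,0]],[[0,0,0.3],[0,0,0]],[[0,0,0],[0,0,0]]]'; python3 -c "
from h import *
to(.558,.206,.0225,-96.5)"
```

```text
clock: 23.9
ee_pos: [0.5603, 0.2074, 0.0472]
tool_rot: [-0.667, 0.745, 0.0, 0.003]
contact_force: [0.0, -0.4, -0.2]
grip_width: 0.0146
t 23.9 pos [0.5603 0.2074 0.0472] yaw -96.3 tilt z [ 0.005  0.005 -1.   ] q [-0.13  0.61 -0.42  1.81  0.33  0.78 -2.4 ] w 0.0146 F [ 0.  -0.4 -0.2]
shift units [0.04 0.04 0.49] norm 0.5 turn units [-0.03  0.04  0.03]
```

```bash
python3 -m jog '[[[0.05,0.04,0.2],[-0.03,0.04,0.03]],[[0.02,0,0.2],[0,0,0]],[[0,0,0.1],[0,0,0]],[[0,0,0],[0,0,0]]]'; python3 -c "
from h import *
to(.558,.206,.0215,-96.5)"
```

```text
clock: 24.4
ee_pos: [0.5591, 0.2046, 0.0225]
tool_rot: [-0.666, 0.746, -0.001, 0.001]
contact_force: [0.2, 0.4, -0.4]
grip_width: 0.0143
t 24.4 pos [0.5591 0.2046 0.0225] yaw -96.5 tilt z [ 0.002  0.    -1.   ] q [-0.14  0.64 -0.4   1.82  0.35  0.74 -2.42] w 0.0143 F [ 0.2  0.4 -0.4]
shift units [-0.03  0.02  0.02] norm 0.04 turn units [-0.02  0.    0.  ]
```

```bash
python3 -m jog '[[[0,0,0.06],[0,0,0]],[[0,0,0],[0,0,0]]]'; python3 -m jog '[[[0,0,0.06],[0,0,0]],[[0,0,0],[0,0,0]]]'
```

```text
clock: 24.65
ee_pos: [0.5598, 0.205, 0.0215]
tool_rot: [-0.666, 0.746, -0.001, 0.002]
contact_force: [0.9, -1.2, -1.2]
grip_width: 0.0142
clock: 24.9
ee_pos: [0.5606, 0.2054, 0.0216]
tool_rot: [-0.666, 0.746, -0.002, 0.002]
contact_force: [-0.2, -0.4, -1.0]
grip_width: 0.0145
```

In contact at the same height as before (0.0215); release.

```bash
python3 -m jog '[[[0,0,0],[0,0,0]],[[0,0,0],[0,0,0]],[[0,0,0],[0,0,0]],[[0,0,0],[0,0,0]],[[0,0,0],[0,0,0]],[[0,0,0],[0,0,0]]]' 1; python3 - <<'E'
from h import *
to(.558,.206,.025,-96.5)
im,d=get_image('wrist');cv2.imwrite('pics/w7.png',im)
E
```

```text
clock: 25.65
ee_pos: [0.5606, 0.2054, 0.0209]
tool_rot: [-0.666, 0.746, -0.002, 0.002]
contact_force: [0.2, -0.1, -0.1]
grip_width: 0.0857
t 25.65 pos [0.5606 0.2054 0.0209] yaw -96.5 tilt z [ 0.006  0.    -1.   ] q [-0.15  0.65 -0.39  1.82  0.36  0.74 -2.42] w 0.0857 F [ 0.2 -0.1 -0.1]
shift units [-0.01  0.05 -0.08] norm 0.1 turn units [-0.04  0.01 -0.  ]
```

View pics/w7.png

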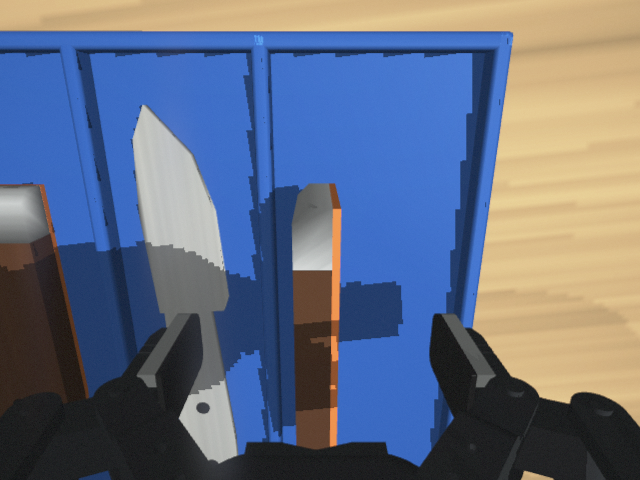

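Scale b stands in the right bay with its top edge at about (316,320), bolster at (316,225) towards the blade end and orange on the right. I'll push it over with the wood-side finger.

```bash
python3 -m jog '[[[0,0,-0.1],[-0.04,0,0]],[[0.3,0,0],[0,0,0]],[[0.25,0,0],[0,0,0]],[[0.15,0,0],[0,0,0]],[[0.15,0,0],[0,0,0]],[[0.15,0,0],[0,0,0]],[[0.15,0,0],[0,0,0]]]'; python3 - <<'E'
from h import *
to(.558,.206,.025,-96.5)
im,d=get_image('wrist');cv2.imwrite('pics/w8.png',im)
E
```

```text
clock: 26.58
ee_pos: [0.5537, 0.1436, 0.0263]
tool_rot: [-0.666, 0.746, 0.0, 0.0]
contact_force: [0.0, -0.2, 0.0]
grip_width: 0.0852
t 26.575 pos [0.5537 0.1436 0.0263] yaw -96.5 tilt z [ 0.     0.001 -1.   ] q [-0.04  0.61 -0.4   1.88  0.35  0.72 -2.33] w 0.0852 F [ 0.  -0.2  0. ]
shift units [-1.25  0.06  0.03] norm 1.25 turn units [-0.    0.   -0.01]
```

View pics/w8.png

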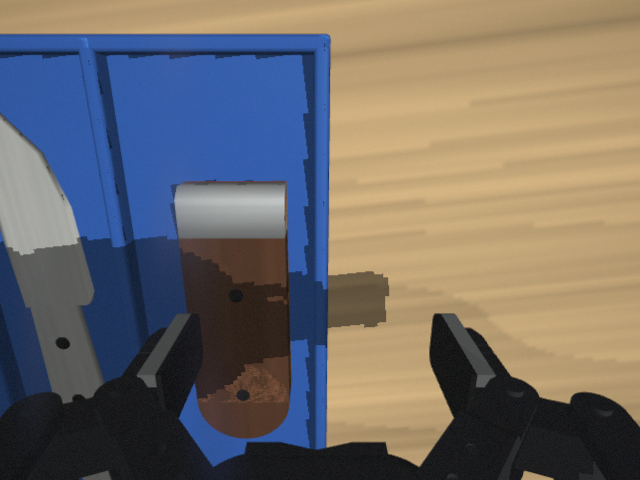

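Flat. I'll lift away, clear the top view and check.

```bash
python3 -m jog '[[[0,0,-0.8],[0,0,0]],[[0,0,-1],[0,0,0]],[[0,0,-1],[0,0,0]],[[0,0,-1],[0,0,0]],[[1,0,0],[0,0,0]],[[1,0,0],[0,0,0]],[[1,0,0],[0,0,0]],[[1,0,0],[0,0,0]],[[1,0,0],[0,0,0]],[[1,0,0],[0,0,0]],[[0,0,0],[0,0,0]]]'; python3 - <<'E'
from h import *
im0=cv2.imread('pics/top0.png')
im,d=get_image('top');cv2.imwrite('pics/t3.png',im);P=pts('top',d)
th=np.radians(-6.5);ex=np.array([np.cos(th),np.sin(th)]);ey=np.array([-ex[1],ex[0]]);c=np.array([.5555,.2562])+.002*ey
for r in trace('top','scale_a_mid'):
    reg=r['region'];s=P[reg&(d>0)]
    if r['score']<.4: continue
    q=(s[:,:2]-c);q=np.c_[q@ex,q@ey]*1000
    print(r['score'],r['box'],cv2.minAreaRect(q.astype(np.float32)),'z pct',np.percentile(s[:,2],[5,50,95]).round(4))
df=cv2.absdiff(im0,im).max(2)
for n,(l,t,r,b) in dict(jar=(248,110,285,150),burl=(360,115,392,192),cut=(454,128,478,210),knife=(151,205,172,305)).items():
    print(n,(df[t:b,l:r]>40).mean().round(3))
E
```

```text
clock: 28.0
ee_pos: [0.5188, -0.1636, 0.2229]
tool_rot: [-0.667, 0.745, -0.001, 0.001]
contact_force: [-0.2, 0.8, 0.6]
grip_width: 0.0854
0.87 [109.4, 218.7, 139.0, 278.2] ((3.1506576538085938, 77.74026489257812), (120.67669677734375, 49.976646423339844), 0.28984278440475464) z pct [0.0102 0.0183 0.0222]
jar 0.0
burl 0.0
cut 0.0
knife 0.0
```

View pics/t3.png

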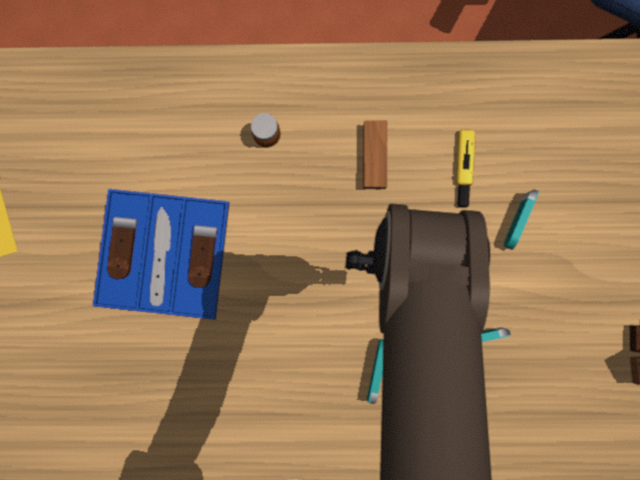

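```bash
python3 - <<'E'
from h import *
im,d=get_image('top');P=pts('top',d)
th=np.radians(-6.5);ex=np.array([np.cos(th),np.sin(th)]);ey=np.array([-ex[1],ex[0]]);c=np.array([.5555,.2562])+.002*ey
q=P[...,:2]-c;tx=q@ex;ty=q@ey
for n,s in(('a',1),('b',-1)):
    M=(d>0)&(abs(tx)<.1)&(abs(ty-s*.075)<.036)&(P[...,2]>.013)&(P[...,2]<.03)
    X=np.c_[tx[M],ty[M]];r=cv2.minAreaRect((X*1000).astype(np.float32))
    A=np.c_[X,np.ones(len(X))];k=np.linalg.lstsq(A,P[...,2][M],rcond=None)[0]
    print(n,M.sum(),r,'tilt',k[:2].round(3),'z',np.median(P[...,2][M]).round(4))
to(0.5,0,.2,-96)
sign_off()
E
```

```text
a 1320 ((-0.3011932373046875, 81.62395477294922), (58.3380241394043, 198.5612030029297), 89.85547637939453) tilt [-0.002 -0.003] z 0.0183
b 1297 ((2.800365447998047, -72.49618530273438), (119.78414154052734, 66.73064422607422), 0.2443668246269226) tilt [-0.002  0.005] z 0.0187
t 28.15 pos [ 0.5201 -0.1577  0.2232] yaw -95.9 tilt z [ 0.003  0.002 -1.   ] q [ 0.52  0.31 -0.39  1.79  0.13  1.07 -1.59] w 0.0854 F [0.2 0.8 0.1]
shift units [-3.1   0.72  0.47] norm 3.21 turn units [-0.02  0.02  0.02]
the job is handed in; nothing more can be done
```

Both orange-lined scales are in the tray, `scale_a` in the left bay and `scale_b` in the right. I handed the job in at about 28 s of the 67 s allowed; sign-off gives no verdict. I set each scale on edge in its bay, let go, then pushed it over onto its orange face with one finger. That last part was an uncontrolled topple of the kind the rules allow. I left the turquoise look-alikes alone.

**What the last checks showed:**
- **Position:** both scales sit lengthwise, with the bolster at the blade-tip end. By my measurement they are about 3 mm from the bay centres each way.
- **Flatness:** both lie flat with the wood side up. The fitted tilt is 0.005 rad or less, and the top faces read about 18.5 mm above the bench (20 mm expected, within calibration).
- **Other things:** the jar, wood block, yellow knife and bare knife showed no change against the first top picture. The gripper was clear and touching nothing.

**Checks that missed or disagreed:**
- **`scale_b` not found:** the network missed it in the final top view, so its position comes from depth alone.
- **Inflated outlines:** stray wall pixels made the depth outlines too wide for both scales, and too long for `scale_a`. Its position therefore comes from the network outline (50 mm wide against a true 42 mm).
- **Tray centre:** the wrist camera put it about 2 mm to one side of the top camera's estimate, and I used the wrist value.

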